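Hang sprung electrode tweezers on their bench and hold the discs at the marked gap

ROBOT

A 6-joint arm with a two-finger parallel gripper is mounted at the origin on a cart in front of the work surface, level with it; the furniture and walls round the work are solid. World frame = base frame: x ahead of the robot, y to its left, z up, the work surface at z = 0. Lengths are in mm, angles in rad, forces in N, time in s.
With the tool pointing down it reaches from about 375 to 750 mm from the base axis. Payload 9 kg.
Tool frame: the origin (TCP) lies on the mounting face of the last link; the fingertips stand 173 mm ahead of it and the grasp point (between the pads) lies 155 mm ahead of it (ctrl.tip_extent is the distance from the TCP to the fingertips, in mm); z points along the fingers, y is the line along which they close (so a half turn about z gives the same grasp; the last joint's range is limited). The gripper opens to 85 mm and grips with 20 to 120 N. Pads are 22 mm wide; open, the fingers measure 114 mm over their backs; the gripper's body (76 mm by 85 mm) begins 54 mm behind the grasp point. The pads swing forward as they close: fully open they stand 13 mm farther back than shut.
Start: joints at [0.98, 0.104, 0.097, 1.564, 0, 1.353], TCP at [218.532, 558.803, 404.731] pointing down, gripper open.
Joint ranges: [-2.99, 2.99], [-0.84, 1.86], [-1.1, 1.16], [-1.84, 2.11], [-1.51, 1.56], [-3.14, 3.14]. Speed limits (rad/s): [2.22, 2.22, 2.57, 3.14, 3.14, 3.14].

INTERFACE

Orientations are given as a unit quaternion [x, y, z, w].
In Python, from bench import ctrl gives the robot as it stands.
- The arm moves only by the shell command python3 nudge.py 'ROWS' [FORCE]. ROWS is a JSON list of rows, 1 to 20 of them, each an object with the fields trans (a list: dx, dy, dz in mm), turn (a turn about the tool's z in rad), aperture (the finger opening in mm); a field left out counts as zero (the opening has to be given); each row is the pose to reach, as a shift and turn from the pose commanded when the command began, along the tool's axes at that moment; what a row does not reach only later rows make up. A row lasts 1/10 s, in which the tool goes at most 50 mm and 0.15 rad, less where a joint would pass 70% of its speed; a pose out of reach is approached as far as the arm can. The fingers move at their own pace and stop on an object; FORCE is the grip in N (left out, the last holds). Time passes only in rows, so rows that do not move let the fingers close. It prints the time, the measured TCP pose, the force, the opening and the grip force at its end. Input that does not fit is refused with a message, and nothing moves.
- ctrl.get_state(): the state, without advancing time (a new reading comes with each control period).
- ctrl.grab_frame(name): name is "scene" or "top" or "wrist"; returns (picture, depth): 384x512x3 uint8, red, green, blue; 384x512 float32, mm along the optical axis (not along the pixel's ray), 0 where there is no reading.
- ctrl.calibration(name): a dict with "intrinsics" (3x3 intrinsics, pixels), "eye" and "rotation" of the camera in the world. Camera axes: x right, y down, z forward; pixel columns grow to the right and rows downward; lengths in mm; the calibration is good to about 2 mm. A picture is of the moment at which its call begins: read the wrist's pose just before it. calibration takes no time and is no camera call; for the wrist camera it gives the pose at the moment of the call.
- ctrl.finish_job(): hands the job in; it is judged then, once.
The state is a dict: "t": time; "joint_pos": joint angles; "joint_velocities": joint speeds; "tau": joint torques, N m; "ee_pos": TCP position; "eef_rot": TCP orientation; "contact_force": force on the tool from outside, world axes, zero at the start; "wrist_torque": the same for the moment, N m; "finger_gap": finger opening in mm; "grasp_force": force on a finger pad.
Only numpy, scipy, OpenCV 4.12 (cv2) and the standard library are available. Lean on these libraries where they do the work, as an engineer would, in place of code of your own. Each camera call takes 0.05 s, during which the arm holds its last target. There are 200 camera calls.

TASK

Set up the electrode tweezers for a pulse: lay them, still open, on the electrode bench with the eye at their heel hung right down over the upright post and one disc on either side of the glass tube. Then squeeze the two finger grips until the inner faces of the discs stand over the two black lines on the white stage (a 16 mm gap), without pressing on the glass tube, and finish while still holding that gap steady: do not let go at the end.

Things in the scene. Friction and masses are not known exactly. Their poses are not given: they have to be found in the camera images.
- rig: the electrode bench, fixed: grey base plate 214 x 96 mm, top face at z = 12 mm. Origin at table height, midway between post and tube; x runs from the post (x = -75 mm) to the glass tube (x = +75 mm), z up. The grey bar across it at x = +43 mm (10 x 74 mm, top at z = 32 mm) is the rest for the tweezers' blades. With the tweezers in place their frame coincides with this one, 32 mm higher
- post (a point): centre of the post's shoulder, 32 mm above the table, on which the eye comes to lie; axes as the bench's. Above it stands a steel post 10 mm thick that ends in a tapered nose (3.6 mm wide at the top) 30 mm above the shoulder; the shoulder is 24 mm across
- stage (a point): centre of the white stage's top face (36 x 62 mm, 24 mm above the table), where the glass tube stands; axes as the bench's. Two thin black lines run along x at y = -8 and y = +8 mm: the marked 16 mm gap
- tube: glass sample tube with a white stopper, fixed upright on the stage: 8 mm thick (9 mm at the stopper, 13 mm at the foot ring, 5 mm high), its top 60 mm above the table. Origin at the centre of its foot
- tweezers_e: the electrode tweezers, loose, about 0.07 kg, flat on the table: 171 mm long, black heel with an eye, two sprung steel blades, a black finger grip outside each blade, a steel disc at each tip (the plain bright steel tweezers are another tool). Origin on the underside in mid-length; x runs from the eye (x = -75 mm) to the discs (x = +75 mm), z up. Blades 10 mm high. They balance at the grips
- eye (a point): centre of the eye's underside at the tweezers' heel: an upright hole 16 mm wide through a ring 27 mm across and 9 mm high. Next to it the heel is a solid block (x = -63.5 to -35.5 mm in the tweezers' frame, 20 mm wide in y, 14 mm high) that may be gripped firmly
- grip_l (a point): outermost point, at mid-height, of the finger grip on the +y blade, at x = +15, y = +24, z = +7 mm in the tweezers' frame when open: a bulging upright pad, from the underside to 14 mm high. Over both grips it is 48 mm wide when open and 34 mm at the 16 mm gap; each mm of squeeze closes the disc gap by 2 mm
- grip_r (a point): the same on the -y blade. The spring pushes back on each grip with about 3 N at the first movement, 7 N at the 16 mm gap and 8 N when shut, so a gripper that closes until it feels its full force shuts the discs: command its opening instead
- disc_l (a point): centre of the inner face of the disc (12 mm wide, 3 mm thick, centre 6 mm above the tweezers' underside) on the +y side of the tweezers; 44 mm from the other when open
- disc_r (a point): the same on the other disc, on the -y side
- blade_l (a joint): turning of the +y blade about its pivot (x = -45, y = +5 mm in the tweezers' frame), rad: 0 open, 0.116 at the 16 mm gap, at most 0.150. The gap of the discs in mm is 10 + 242.4 sin(0.141 - value)
- blade_r (a joint): the same for the -y blade (pivot at y = -5 mm); the two blades always move alike

How it is judged:
By the outcome, as a careful person would: the job done as asked, in the order asked, and still so for the second after the job is handed in, while the arm keeps its last pose, push and grip.
It also fails if it takes over 48 s, if anything falls off the work surface, if the arm or the gripper's body presses on something with over 40 N, if the wrist force passes 120 N, or if a joint passes its speed limit or range.

## Working session

There is one attempt and no reset: what is moved stays moved. The work goes in short steps, Python scripts to look and compute and a shell command to move; the robot and the scene stay as the last step left them, time stands still between calls to the robot, and variables do not carry over. Pictures are saved under pics/ and viewed, at most 14 in all, crops included, and the job is handed in when it is done.

```bash
ls; mkdir -p pics; python3 - <<'E'
from bench import ctrl
import cv2,numpy as np
s=ctrl.get_state();print({k:np.round(v,3).tolist() for k,v in s.items()})
ims=[]
for n in ("scene","top"):
    c=ctrl.calibration(n);print(n,c)
    p,d=ctrl.grab_frame(n);np.savez(f"pics/{n}0.npz",p=p,d=d,K=c["intrinsics"],e=c["eye"],R=c["rotation"])
    cv2.imwrite(f"pics/{n}0.png",cv2.resize(p[:,:,::-1],(800,600),interpolation=cv2.INTER_CUBIC))
E
```

```text
bench.py
nudge.py
pics
{'t': 0.0, 'joint_pos': [0.98, 0.105, 0.096, 1.564, 0.0, 1.353], 'joint_velocities': [0.001, -0.001, -0.0, -0.0, 0.001, 0.001], 'tau': [0.001, -55.691, 50.367, 0.016, -0.0, 0.0], 'ee_pos': [218.436, 558.7, 403.926], 'eef_rot': [0.185, 0.983, -0.001, -0.0], 'contact_force': [-0.031, -0.174, -0.444], 'wrist_torque': [-0.003, 0.034, 0.001], 'grasp_force': 0.0, 'finger_gap': 85.302}
scene {'intrinsics': array([[463.09371917,   0.        , 262.27759486],
       [  0.        , 463.09371917, 189.02061494],
       [  0.        ,   0.        ,   1.        ]]), 'eye': array([  -7.55066114, -673.92550667,  960.481868  ]), 'rotation': array([ 0.88297707, -0.31951179,  0.12028316, -0.32217336])}
top {'intrinsics': array([[491.78625477,   0.        , 262.52211251],
       [  0.        , 491.78625477, 193.15633281],
       [  0.        ,   0.        ,   1.        ]]), 'eye': array([ 233.23830396,  -95.45941628, 1430.65873549]), 'rotation': array([ 0.71199496, -0.69633582,  0.06157103, -0.06624661])}
```

View pics/top0.png

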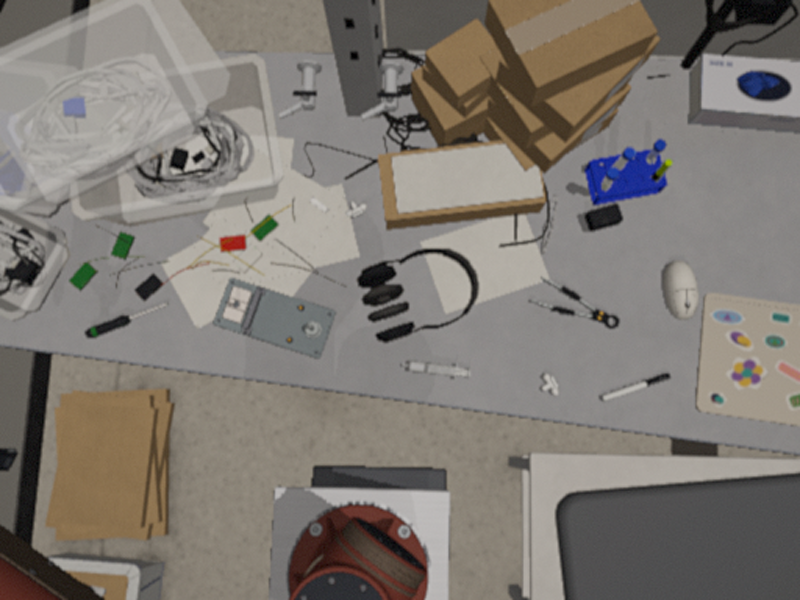

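View pics/scene0.png

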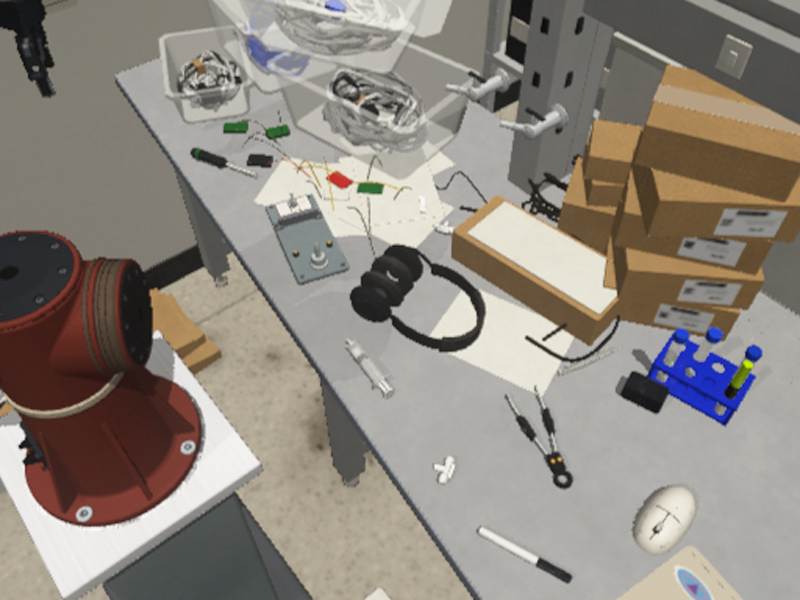

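The top view (800x600) shows the bench at about (275,318), with its post at (312,328) and tube/stage at (237,302). The electrode tweezers have their eye at (612,320) and discs near (543,280) and (530,302). The scene view shows the same, with the post at (318,258), tube at (293,203), and eye at (562,479).

```bash
cat > h.py <<'E'
import numpy as np,cv2
from scipy.spatial.transform import Rotation as Ro
def ray(K,e,R,u,v):
    d=Ro.from_quat(R).apply(np.linalg.inv(K)@[u,v,1.]);return np.array(e),d
def plane(K,e,R,u,v,z):
    e,d=ray(K,e,R,u,v);return e+d*(z-e[2])/d[2]
def two(r1,r2):
    A=[];b=[]
    for e,d in (r1,r2):
        d=d/np.linalg.norm(d);P=np.eye(3)-np.outer(d,d);A.append(P);b.append(P@e)
    x=np.linalg.lstsq(np.vstack(A),np.hstack(b),rcond=None)[0]
    return x,[np.linalg.norm(P@x-q) for P,q in zip(A,b)]
def proj(K,e,R,p): 
    q=K@Ro.from_quat(R).inv().apply(np.array(p)-e);return q[:2]/q[2]
E
python3 - <<'E'
from h import *
f=1.5625
C={n:np.load(f"pics/{n}0.npz") for n in("top","scene")}
cam=lambda n:(C[n]["K"],C[n]["e"],C[n]["R"])
T=dict(eye=(612,320,5),disc1=(543,280,6),disc2=(530,302,6),post=(312,328,62),tube=(237,302,60),c1=(232,278,12),c2=(336,314,12),c3=(319,357,12),c4=(215,320,12))
S=dict(eye=(562,479,5),disc1=(537,388,6),disc2=(507,396,6),post=(318,248,62),tube=(293,196,60))
for k,(u,v,z) in T.items():
    o=[np.round(plane(*cam("top"),u/f,v/f,z),0)]
    if k in S:
        a=S[k];o+=[np.round(plane(*cam("scene"),a[0]/f,a[1]/f,z),0),two(ray(*cam("top"),u/f,v/f),ray(*cam("scene"),a[0]/f,a[1]/f))]
    print(k,o)
for n in C:
    c=C[n]["p"]; 
    if n=="top": a=c[165:220,325:410]
    else: a=c[235:320,310:385]
    b=c[170:240,130:220] if n=="top" else c[115:185,165:230]
    cv2.imwrite(f"pics/{n}c.png",np.hstack([cv2.resize(x[:,:,::-1],(400,400*x.shape[0]//x.shape[1]),interpolation=cv2.INTER_CUBIC)[:255] for x in(a,b)]))
E
```

```text
eye [array([ 468., -462.,    5.]), array([ 463., -460.,    5.]), (array([ 465.46674523, -460.72050093,    4.86617032]), [np.float64(2.5714168297750195), np.float64(2.5714168297746514)])]
disc1 [array([ 541., -333.,    6.]), array([ 547., -331.,    6.]), (array([ 540.71408841, -332.90896274,   14.18087821]), [np.float64(1.3996493845366151), np.float64(1.3996493845367641)])]
disc2 [array([ 498., -309.,    6.]), array([ 500., -311.,    6.]), (array([ 499.98596712, -309.72581508,    4.12996531]), [np.float64(1.4415860385570067), np.float64(1.4415860385573758)])]
post [array([432.,  92.,  62.]), array([432.,  88.,  62.]), (array([433.37566251,  92.55141103,  56.54624273]), [np.float64(0.8483312846304487), np.float64(0.8483312846299602)])]
tube [array([477., 231.,  60.]), array([474., 227.,  60.]), (array([477.14400239, 232.26931337,  54.85097834]), [np.float64(0.5774394834983948), np.float64(0.5774394834987474)])]
c1 [array([531., 255.,  12.])]
c2 [array([467.,  55.,  12.])]
c3 [array([385.,  84.,  12.])]
c4 [array([450., 281.,  12.])]
```

```bash
python3 nudge.py '[{"trans":[-392, -233, 0], "turn":1.56, "aperture":85}, {"trans":[-392, -233, 0], "turn":1.56, "aperture":85}, {"trans":[-392, -233, 0], "turn":1.56, "aperture":85}, {"trans":[-392, -233, 0], "turn":1.56, "aperture":85}, {"trans":[-392, -233, 0], "turn":1.56, "aperture":85}, {"trans":[-392, -233, 0], "turn":1.56, "aperture":85}, {"trans":[-392, -233, 0], "turn":1.56, "aperture":85}, {"trans":[-392, -233, 0], "turn":1.56, "aperture":85}, {"trans":[-392, -233, 0], "turn":1.56, "aperture":85}, {"trans":[-392, -233, 0], "turn":1.56, "aperture":85}, {"trans":[-392, -233, 0], "turn":1.56, "aperture":85}, {"trans":[-392, -233, 0], "turn":1.56, "aperture":85}]' 60; python3 - <<'E'
from bench import ctrl
print(ctrl.get_state()["joint_pos"],ctrl.get_state()["eef_rot"],ctrl.tip_extent)
from h import *
c=ctrl.calibration("wrist");p,d=ctrl.grab_frame("wrist");np.savez("pics/wA.npz",p=p,d=d,K=c["intrinsics"],e=c["eye"],R=c["rotation"])
print(c)
cv2.imwrite("pics/wA.png",p[:,:,::-1])
E
```

```text
t: 1.3
ee_pos: [499.0, 198.5, 404.2]
eef_rot: [0.823, 0.567, -0.0, -0.0]
contact_force: [-0.8, -0.5, -0.1]
finger_gap: 84.9
grasp_force: 0.0
[ 1.34803976e-01 -8.77213654e-02 -9.63918822e-02  1.56301295e+00
  1.11505982e-04  2.06946731e+00] [ 8.23374304e-01  5.67498507e-01 -3.70557167e-04 -2.50097629e-04] 173.4
{'intrinsics': array([[308.0651197 ,   0.        , 257.63811573],
       [  0.        , 308.0651197 , 196.18417194],
       [  0.        ,   0.        ,   1.        ]]), 'eye': array([526.77523736, 271.50995397, 374.53623168]), 'rotation': array([ 0.97178152, -0.17879999, -0.02813377,  0.15126049])}
```

View pics/wA.png

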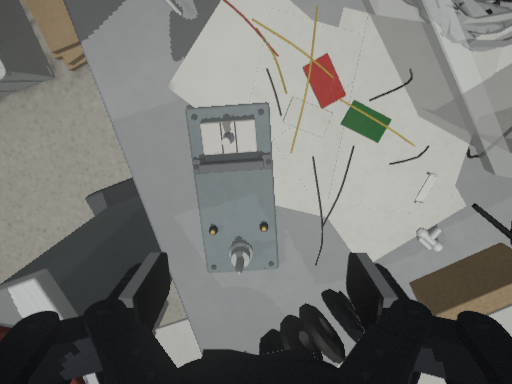

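The wrist view shows the bench squarely. Plate corners are at about (190,107), (269,103), (278,270) and (207,272), the post nose is near (238,262), the stage is at (229,138), and the tube top is near (227,126). Next, a second view from another place, then on to the tweezers.

```bash
cat > shot.py <<'E'
import sys
from bench import ctrl
from h import *
c=ctrl.calibration("wrist");p,d=ctrl.grab_frame("wrist");n=sys.argv[1]
np.savez(f"pics/{n}.npz",p=p,d=d,K=c["intrinsics"],e=c["eye"],R=c["rotation"])
cv2.imwrite(f"pics/{n}.png",p[:,:,::-1]);s=ctrl.get_state();print(s["t"],s["ee_pos"],s["eef_rot"],c["eye"])
E
python3 nudge.py '[{"trans":[0, -40, 50], "aperture":85}, {"trans":[0, -80, 100], "aperture":85}, {"trans":[0, -80, 100], "aperture":85}, {"trans":[0, -80, 100], "aperture":85}]'; python3 shot.py wB
python3 nudge.py '[{"trans":[-100, 80, 0], "aperture":85}, {"trans":[-150, 80, 0], "aperture":85}, {"trans":[-200, 80, 0], "aperture":85}, {"trans":[-250, 80, 0], "aperture":85}, {"trans":[-600, 190, 0], "aperture":85}, {"trans":[-600, 190, 0], "aperture":85}, {"trans":[-600, 190, 0], "aperture":85}, {"trans":[-600, 190, 0], "aperture":85}, {"trans":[-600, 190, 0], "aperture":85}, {"trans":[-600, 190, 0], "aperture":85}, {"trans":[-640, 190, 0], "aperture":85}, {"trans":[-640, 190, 0], "aperture":85}, {"trans":[-640, 190, 0], "aperture":85}, {"trans":[-640, 190, 0], "aperture":85}, {"trans":[-640, 190, 0], "aperture":85}, {"trans":[-640, 190, 0], "aperture":85}]'; python3 shot.py wC
python3 - <<'E'
import cv2,numpy as np
a=cv2.imread("pics/wB.png");b=cv2.imread("pics/wC.png")
cv2.imwrite("pics/BC.png",np.hstack([a[0:384,100:400],b[0:384,56:456]]))
E
```

```text
t: 1.75
ee_pos: [420.8, 228.2, 301.1]
eef_rot: [0.822, 0.57, -0.003, -0.001]
contact_force: [0.2, -0.4, -0.3]
finger_gap: 85.2
grasp_force: 0.0
1.8 [422.65823665 227.92364992 303.67010841] [ 8.21796117e-01  5.69780814e-01 -9.11523604e-04 -3.67717466e-04] [448.01288838 301.38009246 271.21467488]
t: 3.4
ee_pos: [375.0, -439.4, 305.8]
eef_rot: [0.823, 0.568, 0.0, 0.001]
contact_force: [-0.1, 0.3, -0.6]
finger_gap: 85.0
grasp_force: 0.0
3.45 [ 375.21737871 -438.57374546  305.60486693] [8.22677457e-01 5.68508236e-01 6.20206421e-05 4.27031371e-04] [ 402.73643294 -366.34972248  276.01672559]
```

View pics/BC.png

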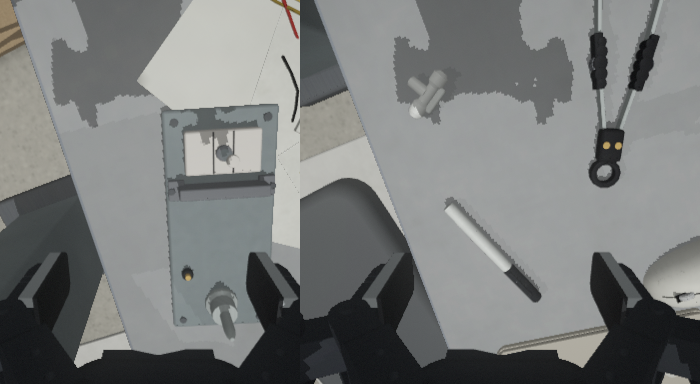

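Left (wB, x offset 100): plate corners (263,107) and (378,104), tube top ~(331,160), post nose ~(328,335), black lines near columns 314 and 334. Right (wC, x offset −244): eye hole at (360,173), with the heel above it at (364,145).

```bash
python3 - <<'E'
from h import *
L=lambda n:(lambda c:(c["K"],c["e"],c["R"]))(np.load(f"pics/{n}.npz"))
A,B,C=L("wA"),L("wB"),L("wC")
for nm,a,b in(("TL",(187,107),(263,107)),("TR",(270,103),(378,104)),("tubetop",(227,126),(331,160)),("BL",(207,272),(274,325)),("posttip",(238,268),(330,336))):
    print(nm,two(ray(*A,*a),ray(*B,*b)), plane(*A,*a,12),plane(*B,*b,12))
print("eye",plane(*C,360,173,9))
# gray values around bench to choose mask
p=np.load("pics/wA.npz")["p"];print(p[200,240],p[200,180],p[120,195],p[50,150])
p=np.load("pics/wB.npz")["p"];print(p[240,300],p[240,230],p[60,250])
q=np.load("pics/wC.npz");print(q["d"][173,370],q["d"][145,364],q["d"][145,300])
E
```

```text
TL (array([447.79796353, 291.98954251,   7.43477622]), [np.float64(0.9874259581942268), np.float64(0.9874259581945561)]) [448.41646092 290.82957388  12.        ] [448.15730595 293.05534429  12.        ]
TR (array([537.94269473, 261.54879465,   4.93833961]), [np.float64(0.28680049993428125), np.float64(0.286800499934972)]) [537.62671834 261.4771415   12.        ] [535.658308   262.86561739  12.        ]
tubetop (array([484.12261864, 251.83298579,  63.4207186 ]), [np.float64(7.428709618066776), np.float64(7.428709618067338)]) [482.61381632 255.30173643  12.        ] [487.40797264 232.14876788  12.        ]
BL (array([384.67890334,  88.57612704,  12.77090844]), [np.float64(0.4386178152547208), np.float64(0.4386178152546076)]) [383.9457511   87.91150011  12.        ] [384.88777258  88.28547879  12.        ]
posttip (array([438.31058724, 105.25808899,  63.48051955]), [np.float64(1.3186408313129867), np.float64(1.3186408313140079)]) [425.06788005  78.76879083  12.        ] [434.57764582  55.24885972  12.        ]
eye [ 465.53634888 -458.28543447    9.        ]
[126 134 134] [138 141 140] [118 125 126] [141 143 143]
[128 137 137] [148 150 151] [142 143 139]
274.2552 259.0047 273.0375
```

```bash
python3 nudge.py '[{"trans":[20, 46, 0], "aperture":85}, {"trans":[40, 92, 0], "aperture":85}, {"trans":[40, 92, 0], "aperture":85}, {"trans":[40, 92, 0], "aperture":85}, {"trans":[40, 92, 0], "aperture":85}]'; python3 shot.py wD; python3 - <<'E'
import cv2,numpy as np
d=cv2.imread("pics/wD.png");a=cv2.imread("pics/wA.png");b=cv2.imread("pics/wB.png")
r=lambda x:cv2.resize(x,None,fx=4,fy=4,interpolation=cv2.INTER_CUBIC)
right=np.vstack([r(a[235:285,200:275]),r(b[280:350,300:375])])
left=cv2.resize(d[20:340,130:390],(480,590),interpolation=cv2.INTER_CUBIC)
o=np.zeros((590,800,3),np.uint8);o[:,:480]=left;o[:480,490:790]=right
cv2.imwrite("pics/D.png",o)
E
```

```text
t: 3.95
ee_pos: [475.0, -433.0, 305.3]
eef_rot: [0.823, 0.569, -0.0, 0.0]
contact_force: [-0.4, 0.1, -0.5]
finger_gap: 85.1
grasp_force: 0.0
4.0 [ 474.67318793 -433.30590498  305.4806024 ] [ 8.22799396e-01  5.68331784e-01 -3.89594737e-05  3.69766880e-04] [ 502.67846058 -359.87509175  275.6271805 ]
```

View pics/D.png

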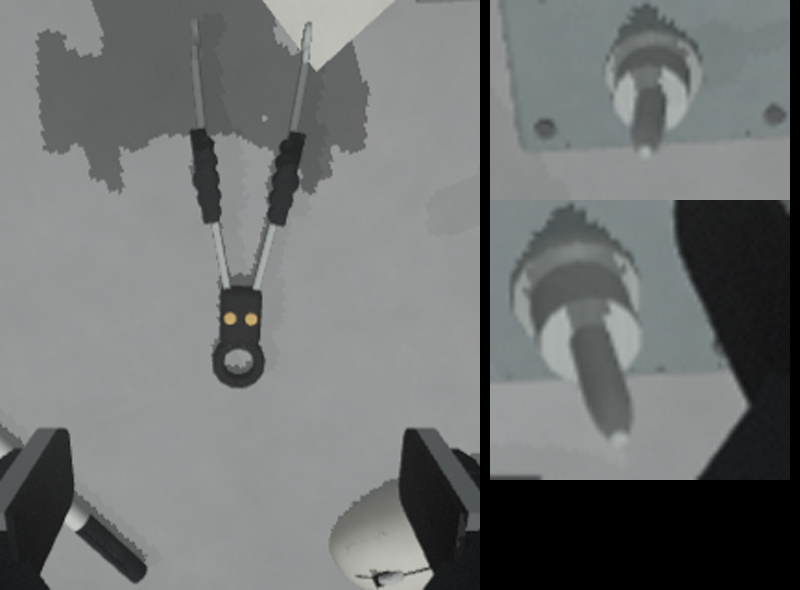

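wD shows the tweezers centred: the eye hole is at (259,216), the heel screws at (254.5,193) and (266,193), and the blade tips at (236,33) and (297,33). The insets put the post nose tip at (238.8,273.3) in wA and (332.5,339.5) in wB, with the shoulder tops at (240.5,258.8) and (325,315).

```bash
python3 - <<'E'
from h import *
np.set_printoptions(precision=1,suppress=True)
L=lambda n:(lambda c:(c["K"],c["e"],c["R"]))(np.load(f"pics/{n}.npz"))
A,B,C,D=L("wA"),L("wB"),L("wC"),L("wD")
def hole(n):
    p=np.load(f"pics/{n}.npz")["p"];m=(p.max(2)<75).astype(np.uint8)
    cs,h=cv2.findContours(m,cv2.RETR_CCOMP,cv2.CHAIN_APPROX_NONE)
    for c,q in zip(cs,h[0]):
        if q[3]>=0 and cv2.contourArea(c)>60: 
            M=cv2.moments(c);print(n,"hole",M["m10"]/M["m00"],M["m01"]/M["m00"],M["m00"])
    for c,q in zip(cs,h[0]):
        if q[3]<0 and 300<cv2.contourArea(c)<6000:
            print(n,"blob",cv2.boundingRect(c),cv2.minAreaRect(c))
    o=(p[:,:,0]>180)&(p[:,:,2]<110);k,l,s,ce=cv2.connectedComponentsWithStats(o.astype(np.uint8));print(s[1:,4],ce[1:])
hole("wC");hole("wD")
for nm,X,x,Y,y in(("tip",A,(238.8,273.3),B,(332.5,339.5)),("sh",A,(240.5,258.8),B,(325,315)),("eye",C,(360,173),D,(259,216))):
    print(nm,*two(ray(*X,*x),ray(*Y,*y)))
for z in(32,): print("sh",plane(*A,240.5,258.8,z),plane(*B,325,315,z))
print("tip",plane(*A,238.8,273.3,62),plane(*B,332.5,339.5,62))
print("eye z9",plane(*C,360,173,4.5),plane(*D,259,216,4.5))
print("tips",plane(*D,236,33,10),plane(*D,297,33,10))
E
```

```text
wC hole 359.9160784313725 172.0 212.5
wC blob (261, 264, 36, 38) ((279.5, 283.5), (43.84062194824219, 11.31370735168457), 45.0)
wC blob (345, 128, 35, 59) ((361.70123291015625, 156.6890106201172), (30.47910499572754, 59.74346160888672), 6.340191841125488)
wC blob (384, 34, 31, 57) ((399.2353515625, 62.0588264465332), (19.402849197387695, 59.17869186401367), 14.03624439239502)
wC blob (345, 32, 19, 58) ((354.0, 60.5), (57.0, 18.0), 90.0)
wC blob (0, 0, 83, 68) ((41.0, 33.5), (67.0, 82.0), 90.0)
[23 24] [[362.  145. ]
 [373.8 145.2]]
wD hole 258.8152812762384 215.27036104114188 198.5
wD blob (171, 299, 38, 37) ((191.0796356201172, 317.6946716308594), (42.990943908691406, 12.41751480102539), 41.18592071533203)
wD blob (245, 175, 28, 55) ((258.5, 202.0), (54.0, 27.0), 90.0)
wD blob (275, 91, 21, 51) ((284.343994140625, 116.1080093383789), (14.48972225189209, 50.892913818359375), 10.30484676361084)
wD blob (233, 89, 17, 52) ((241.15841674804688, 114.58415985107422), (51.14491271972656, 13.33349895477295), 84.2894058227539)
wD blob (436, 82, 76, 88) ((482.9615783691406, 124.80770111083984), (85.95606994628906, 69.08734130859375), 60.2551155090332)
[18 19] [[254.1 192.1]
 [265.4 192.7]]
tip [437.9  99.4  63.2] [np.float64(0.28195659589188454), np.float64(0.28195659589188293)]
sh [438.5 101.   33.9] [np.float64(0.49652532492055), np.float64(0.4965253249207519)]
eye [ 466.5 -459.7    4.7] [np.float64(0.06745927464790862), np.float64(0.06745927464821783)]
sh [438.5 100.4  32. ] [438.  99.  32.]
tip [437.4  98.6  62. ] [438.1  98.5  62. ]
eye z9 [ 466.6 -459.8    4.5] [ 466.5 -459.7    4.5]
tips [ 504.  -309.3   10. ] [ 548.2 -325.9   10. ]
```

```bash
python3 nudge.py '[{"trans":[-2, 2.6, 45], "turn":0.036, "aperture":45}, {"trans":[-2, 2.6, 90], "turn":0.036, "aperture":45}, {"trans":[-2, 2.6, 129], "turn":0.036, "aperture":45}, {"trans":[-2, 2.6, 129], "turn":0.036, "aperture":45}, {"trans":[-2, 2.6, 129], "turn":0.036, "aperture":10}, {"trans":[-2, 2.6, 129], "turn":0.036, "aperture":10}, {"trans":[-2, 2.6, 129], "turn":0.036, "aperture":10}, {"trans":[-2, 2.6, 129], "turn":0.036, "aperture":10}, {"trans":[-2, 2.6, 129], "turn":0.036, "aperture":10}]' 60
```

```text
t: 4.9
ee_pos: [476.8, -436.8, 176.9]
eef_rot: [0.833, 0.553, -0.0, 0.001]
contact_force: [-3.3, 0.5, 6.8]
finger_gap: 18.1
grasp_force: 60.9
```

```bash
python3 nudge.py '[{"trans":[0, 0, -20], "aperture":10}, {"trans":[0, 0, -60], "aperture":10}, {"trans":[0, 0, -110], "aperture":10}, {"trans":[0, 0, -160], "aperture":10}, {"trans":[0, 0, -160], "aperture":10}]'; python3 shot.py wE
```

```text
t: 5.4
ee_pos: [477.8, -437.7, 344.6]
eef_rot: [0.833, 0.553, 0.0, 0.006]
contact_force: [0.8, -0.9, -0.9]
finger_gap: 18.3
grasp_force: 60.0
5.45 [ 477.49638662 -437.29264581  340.5840162 ] [8.32941024e-01 5.53348466e-01 2.07300793e-04 3.83188265e-03] [ 508.34695273 -365.92237793  314.42531812]
```

View pics/wE.png

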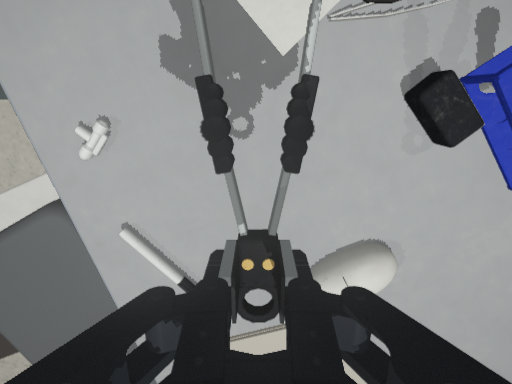

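The tweezers are held by the heel, hanging level; the eye hole is visible at (260,297), the screws at (248,265) and (268,265). Carrying them to above the post now.

```bash
python3 nudge.py '[{"trans":[14, -7, 0], "aperture":10}, {"trans":[41, -20, 0], "aperture":10}, {"trans":[81, -39, 0], "aperture":10}, {"trans":[121, -59, 0], "aperture":10}, {"trans":[161, -78, 0], "turn":-0.03, "aperture":10}, {"trans":[202, -98, 0], "turn":-0.06, "aperture":10}, {"trans":[242, -118, 0], "turn":-0.086, "aperture":10}, {"trans":[282, -137, 0], "turn":-0.086, "aperture":10}, {"trans":[323, -157, 0], "turn":-0.086, "aperture":10}, {"trans":[363, -177, 0], "turn":-0.086, "aperture":10}, {"trans":[403, -196, 0], "turn":-0.086, "aperture":10}, {"trans":[440, -214, 0], "turn":-0.086, "aperture":10}, {"trans":[470, -229, 10], "turn":-0.086, "aperture":10}, {"trans":[490, -239, 30], "turn":-0.086, "aperture":10}, {"trans":[500, -243, 50], "turn":-0.086, "aperture":10}, {"trans":[504, -245.4, 62], "turn":-0.086, "aperture":10}, {"trans":[504, -245.4, 62], "turn":-0.086, "aperture":10}, {"trans":[504, -245.4, 62], "turn":-0.086, "aperture":10}, {"trans":[504, -245.4, 62], "turn":-0.086, "aperture":10}]'; python3 shot.py wF
```

```text
t: 7.35
ee_pos: [446.5, 122.7, 274.7]
eef_rot: [0.809, 0.588, 0.001, 0.0]
contact_force: [0.5, -0.4, -0.2]
finger_gap: 17.9
grasp_force: 60.0
7.4 [446.50682308 122.68295449 274.70141296] [8.08699171e-01 5.88221943e-01 6.17618120e-04 4.63789361e-04] [470.63069236 196.99038272 244.96795212]
```

View pics/wF.png

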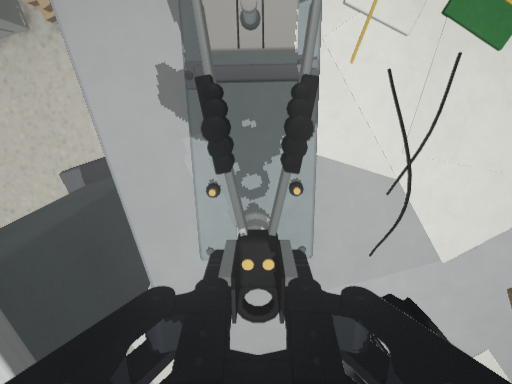

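wF: the tweezers are over the bench. Stage lines are at columns ~237 and ~263 (rows 0–48), the tube is at (250,15), and the eye hole is at (259,297). I'll check the alignment numerically.

```bash
python3 - <<'E'
from h import *
np.set_printoptions(precision=1,suppress=True)
c=np.load("pics/wF.npz");F=(c["K"],c["e"],c["R"]);p=c["p"].astype(int);g=p.sum(2)
# black lines on stage
for r in(6,14,22,30,38,45):
    w=g[r,222:285];b=[i+222 for i in range(1,62) if w[i]<w[i-1] and w[i]<=w[i+1] and w[i]<np.median(w)-90];print(r,b)
print(g[40,225:280])
o=(p[:,:,0]>180)&(p[:,:,2]<110);k,l,s,ce=cv2.connectedComponentsWithStats(o.astype(np.uint8))
print([(a[4],q.round(1)) for a,q in zip(s[1:],ce[1:]) if a[4]>8])
m=(g[270:330,225:295]>200).astype(np.uint8);k,l,s,ce=cv2.connectedComponentsWithStats(m)
print([(a,q+[225,270]) for a,q in zip(s[1:],ce[1:]) if a[4]>80])
print("eye",plane(*F,259,298,274.7-176.9+6))
d=(g<270).astype(np.uint8);d[:, :200]=0;d[:,320:]=0;d[180:]=0;d[:60]=0
k,l,s,ce=cv2.connectedComponentsWithStats(d)
for a,q in zip(s[1:],ce[1:]):
    if a[4]>300: print("grip",a,q,plane(*F,*q,274.7-176.9+12))
E
```

```text
6 [237, 256, 262]
14 [237, 242, 248, 258, 262]
22 [237, 242, 257, 263]
30 [238, 250, 263]
38 [238, 263]
45 [238, 263]
[447 446 449 448 446 448 445 447 449 448 447 449 331 183 359 440 449 448
 447 446 447 446 448 448 446 446 449 447 449 446 448 447 448 448 449 446
 449 275 167 429 448 447 449 450 452 447 449 449 449 447 449 448 451 451
 452]
[(np.int32(136), array([363.7,  30.1]))]
[(array([ 0,  0,  7, 17, 90], dtype=int32), array([227.9, 276.7])), (array([ 59,   0,  11,  17, 127], dtype=int32), array([288.8, 276.2])), (array([ 19,  18,  29,  18, 384], dtype=int32), array([257.8, 296.8])), (array([  5,  42,  57,  18, 589], dtype=int32), array([257.7, 323.8]))]
eye [440.   99.3 103.8]
grip [ 200   68  119  106 5700] [256.8 115.5] [468.3 190.3 109.8]
```

```bash
python3 - <<'E'
from h import *
np.set_printoptions(precision=2,suppress=True)
c=np.load("pics/wF.npz");F=(c["K"],c["e"],c["R"]);P=lambda *a:plane(*F,*a)
l1,l2,r1,r2=P(237.1,6,24),P(238.2,45,24),P(262.2,6,24),P(263.1,45,24)
print(l1,l2,r1,r2,np.linalg.norm((l2-r2)))
for a,b in((l1,l2),(r1,r2)): print("yaw",np.arctan2(*(a-b)[[1,0]]))
for y in(1.245,1.258,1.27):
    u=np.array([np.cos(y),np.sin(y)]);n=np.array([u[1],-u[0]])
    m=((l2+r2)/2)[:2];e=P(257.8,296.8,103.8)[:2];g=P(256.8,115.5,109.8)[:2]
    print(y,"eye,grip,post,tool lateral",[(q-m)@n for q in(e,g,np.array([438,99.5]),np.array([446.5,122.7]))],"along",(e-m)@u)
R=Ro.from_quat([.8087,.5882,0.0006,.0005]).as_matrix();print(np.arctan2(R[1,0],R[0,0]),np.arctan2(*(g-e)[::-1]))
E
```

```text
[475.65 253.38  24.  ] [469.04 232.12  24.  ] [490.67 248.52  24.  ] [484.47 227.13  24.  ] 16.209630329042977
yaw 1.2695573272625453
yaw 1.288424824031197
1.245 eye,grip,post,tool lateral [np.float64(6.218073137201453), np.float64(4.5718849388681795), np.float64(4.930417623011083), np.float64(5.557815792118723)] along -134.4909430253401
1.258 eye,grip,post,tool lateral [np.float64(4.469214703775851), np.float64(4.052450919194793), np.float64(3.16621607559142), np.float64(4.114653862728911)] along -134.56041137465513
1.27 eye,grip,post,tool lateral [np.float64(2.8542067408021548), np.float64(3.572363503723011), np.float64(1.5372406268095238), np.float64(2.781881647412011)] along -134.60435243061653
1.2576810891647199 1.2624066038418396
```

```bash
python3 - <<'E'
from h import *
np.set_printoptions(precision=2,suppress=True)
for n,rows,c0,c1 in(("wB",(134,140,146,167,171),295,350),("wA",(125,130,145,150),206,255)):
    c=np.load(f"pics/{n}.npz");F=(c["K"],c["e"],c["R"]);g=c["p"].astype(float).sum(2)
    pts={0:[],1:[]}
    for r in rows:
        w=g[r,c0:c1];d=np.clip(np.median(w)-w-60,0,None);half=len(w)//2
        print(n,r,[int(i+c0) for i in np.where(d>0)[0]])
    # plate edges: strongest gradient
c=np.load("pics/wF.npz");F=(c["K"],c["e"],c["R"]);p=c["p"].astype(int)
for r in(100,140,170,200,220,240): 
    s=p[r].sum(1); print(r,s[180:204],s[302:326:1])
E
```

```text
wB 134 [312, 313, 314, 333, 334]
wB 140 [302, 303, 304, 305, 306, 307, 308, 309, 312, 313, 314, 318, 319, 320, 321, 322, 323, 324, 325, 326, 327, 333, 334]
wB 146 [312, 313, 314, 318, 319, 320, 321, 322, 323, 324, 325, 326, 327, 328, 329, 332, 333, 334]
wB 167 [313, 314, 333]
wB 171 [313, 314, 332, 333, 334]
wA 125 [219, 220, 222, 223, 224, 225, 226, 227, 228, 229, 234, 235]
wA 130 [220, 221, 224, 225, 226, 227, 228, 229, 230, 234, 235]
wA 145 [222, 236, 237]
wA 150 [222, 223, 236, 237, 249]
100 [339 335 334 333 335 336 289 273 278 295 300 302 300 300 299 298 298 301
 297 196 130 123 127 125] [154 156 151 150 151 146 145 150 148 151 148 145 157 297 293 288 463 626
 641 641 641 640 639 641]
140 [503 506 518 526 527 527 526 526 527 525 419 423 454 477 479 476 475 476
 478 477 401 388 388 386] [138 141 137 140 159 310 328 371 449 459 459 463 442 417 376 629 650 647
 644 644 644 645 647 644]
170 [508 508 505 506 508 508 508 509 511 527 529 528 432 418 439 471 474 478
 476 473 477 475 477 478] [461 458 462 459 461 462 458 457 457 457 461 439 414 378 491 504 503 505
 506 504 505 508 509 510]
200 [506 506 505 503 503 504 504 504 506 504 503 503 503 503 501 429 431 458
 476 476 477 477 477 478] [460 460 460 460 461 460 463 463 462 465 441 414 386 493 508 507 504 507
 504 506 506 507 508 507]
220 [503 503 504 503 504 504 507 504 503 502 503 501 500 499 500 500 500 433
 438 464 476 477 479 479] [461 460 459 464 462 459 458 460 461 443 421 378 494 509 508 509 507 508
 507 509 509 509 506 506]
240 [501 502 501 503 503 504 504 507 506 508 509 507 506 506 507 506 507 506
 423 418 441 468 470 470] [454 457 459 458 457 455 457 457 454 425 396 434 493 503 504 503 502 502
 503 501 503 503 505 507]
```

```bash
python3 - <<'E'
from h import *
np.set_printoptions(precision=2,suppress=True)
L=lambda n:(lambda c:(c["K"],c["e"],c["R"]))(np.load(f"pics/{n}.npz"))
F,A,B=L("wF"),L("wA"),L("wB")
def yaw(pts):
    d=cv2.fitLine(np.array(pts,np.float32)[:,:2],cv2.DIST_L2,0,.01,.01).ravel();return np.arctan(d[1]/d[0]),d[2:]
mid=[]
for s,q in(("L",[(190,140),(191.8,170),(194.8,200),(196.9,220),(198,240)]),("R",[(317,140),(315.5,170),(314.3,200),(313.2,220),(312,240)])):
    for z in(12,): 
        a,m=yaw([plane(*F,*x,z) for x in q]);print("wF edge",s,z,a,m);mid.append(m)
n=lambda y:np.array([np.sin(y),-np.cos(y)])
print("width",(mid[1]-mid[0])@n(1.265))
for nm,X,q in(("B l",B,[(313,134),(313,146),(313.5,167),(313.4,171)]),("B r",B,[(333.5,134),(333.2,146),(333,167),(333,171)]),("A l",A,[(219.5,125),(220.5,130),(222.2,145),(222.5,150)]),("A r",A,[(234.6,125),(235,130),(236.5,145),(236.6,150)])):
    a,m=yaw([plane(*X,*x,24) for x in q]);print(nm,a,m); 
E
```

```text
wF edge L 12 1.2758743 [400.65 142.48]
wF edge R 12 1.266706 [491.1  113.14]
width 95.08657019496906
B l 1.2824173 [473.37 244.5 ]
B r 1.2755615 [488.44 238.89]
A l 1.2899632 [473.04 246.36]
A r 1.2711611 [488.3  240.55]
```

```bash
python3 nudge.py '[{"trans":[-0.5, -2, 10], "turn":-0.015, "aperture":10}, {"trans":[-0.5, -2, 20], "turn":-0.015, "aperture":10}, {"trans":[-0.5, -2, 30], "turn":-0.015, "aperture":10}, {"trans":[-0.5, -2, 40], "turn":-0.015, "aperture":10}, {"trans":[-0.5, -2, 45], "turn":-0.015, "aperture":10}, {"trans":[-0.5, -2, 50], "turn":-0.015, "aperture":10}, {"trans":[-0.5, -2, 50], "turn":-0.015, "aperture":10}]'; python3 shot.py wG; cd pics; python3 -c "
import cv2;cv2.imwrite('Gc.png',cv2.resize(cv2.imread('wG.png')[0:340,160:360],None,fx=1.7,fy=1.7))"
```

```text
t: 8.1
ee_pos: [443.7, 123.5, 223.0]
eef_rot: [0.804, 0.595, -0.0, -0.0]
contact_force: [-0.4, 0.1, -0.4]
finger_gap: 18.2
grasp_force: 60.0
8.15 [443.90527613 123.48628661 223.53036858] [ 8.03932095e-01  5.94721082e-01 -7.69043423e-05 -1.21231697e-04] [466.62742883 198.20174136 193.29449181]
```

View pics/Gc.png

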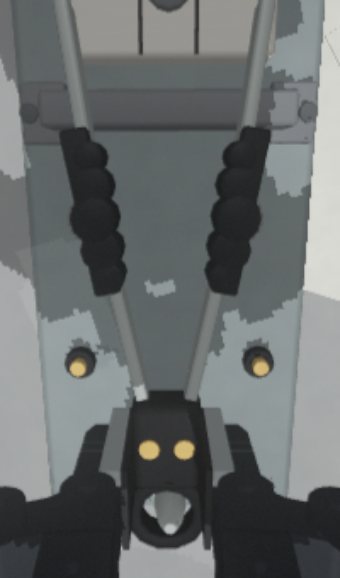

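The post's nose shows through the eye, nearly centred (crop (170,528), hole centre (167,515)). Lowering onto the shoulder.

```bash
python3 nudge.py '[{"trans":[0, 0.5, 5], "aperture":10}, {"trans":[0, 0.5, 9], "aperture":10}, {"trans":[0, 0.5, 12], "aperture":10}, {"trans":[0, 0.5, 12], "aperture":10}, {"trans":[0, 0.5, 13], "aperture":10}, {"trans":[0, 0.5, 13], "aperture":10}]'; python3 nudge.py '[{"trans":[0, 0, 0.7], "aperture":10}, {"trans":[0, 0, 0.7], "aperture":10}]'
```

```text
t: 8.75
ee_pos: [444.4, 123.3, 210.7]
eef_rot: [0.804, 0.595, 0.0, -0.0]
contact_force: [-0.5, -0.0, -1.1]
finger_gap: 18.3
grasp_force: 60.0
t: 8.95
ee_pos: [444.4, 123.3, 210.0]
eef_rot: [0.804, 0.595, 0.0, -0.0]
contact_force: [-0.1, 0.1, -1.0]
finger_gap: 18.2
grasp_force: 60.0
```

```bash
python3 nudge.py '[{"trans":[0, 0, 0.7], "aperture":10}, {"trans":[0, 0, 0.7], "aperture":10}]'; python3 nudge.py '[{"trans":[0, 0, 0.7], "aperture":10}, {"trans":[0, 0, 0.7], "aperture":10}]'
```

```text
t: 9.15
ee_pos: [444.4, 123.3, 209.2]
eef_rot: [0.804, 0.595, 0.0, -0.0]
contact_force: [-0.3, -0.7, -0.2]
finger_gap: 17.9
grasp_force: 60.0
t: 9.35
ee_pos: [444.5, 123.3, 208.8]
eef_rot: [0.804, 0.595, 0.0, 0.0]
contact_force: [-1.7, -0.5, 1.8]
finger_gap: 18.5
grasp_force: 60.3
```

```bash
python3 nudge.py '[{"trans":[0, 0, 0.4], "aperture":10}, {"trans":[0, 0, 0.4], "aperture":10}, {"trans":[0, 0, 0.4], "aperture":34}, {"trans":[0, 0, 0.4], "aperture":34}, {"trans":[0, 0, 0.4], "aperture":34}, {"trans":[0, 0, -10], "aperture":34}, {"trans":[0, 0, -30], "aperture":34}, {"trans":[0, 0, -60], "aperture":75}, {"trans":[0, 0, -80], "aperture":75}, {"trans":[0, 0, -80], "aperture":75}]'; python3 shot.py wH;  cd pics; python3 -c "
import cv2;cv2.imwrite('Hc.png',cv2.resize(cv2.imread('wH.png')[0:340,130:390],None,fx=1.7,fy=1.7))"
```

```text
t: 10.35
ee_pos: [445.5, 123.3, 292.4]
eef_rot: [0.804, 0.595, 0.002, 0.002]
contact_force: [1.3, -0.1, -0.4]
finger_gap: 74.8
grasp_force: 0.0
10.4 [445.0598667  123.30076921 290.51998363] [0.80394756 0.594698   0.0013088  0.00094788] [468.59611946 198.03221137 262.8449698 ]
```

View pics/Hc.png

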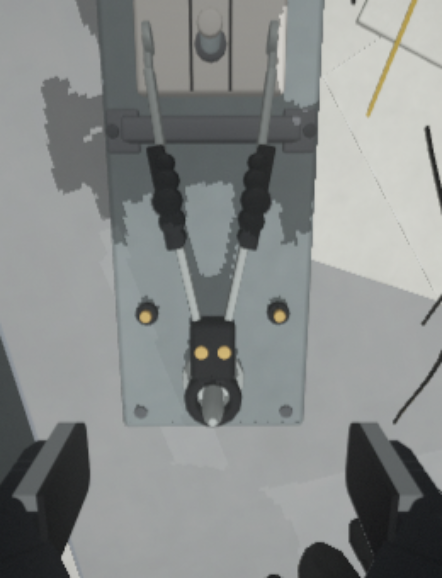

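wH: the eye is seated on the post (nose at crop (212,405)). The blades lie on the rest, the discs at (148,38) and (272,38) stand either side of the tube at (210,25), and the grips are at (168,197) and (254,197).

```bash
python3 - <<'E'
from h import *
np.set_printoptions(precision=2,suppress=True)
c=np.load("pics/wH.npz");H=(c["K"],c["e"],c["R"]);k=1.7
l,r=plane(*H,130+168/k,197/k,42),plane(*H,130+254/k,197/k,42);g=(l+r)/2
e=plane(*H,130+213/k,400/k,38)
dl,dr=plane(*H,130+151/k,45/k,40),plane(*H,130+271/k,45/k,40)
print(l,r,g,"eye",e,"discs",dl,dr, "yaw",np.arctan2(*((dl+dr)/2-e)[[1,0]]),np.linalg.norm(dl-dr))
from bench import ctrl
s=ctrl.get_state();R=Ro.from_quat(s["eef_rot"]);print("toolyaw",np.arctan2(*R.as_matrix()[:2,0][::-1]))
for t in(g,e+90*np.array([np.cos(1.275),np.sin(1.275),0])): print(t,R.inv().apply(t-s["ee_pos"]),s["ee_pos"])
E
```

```text
[447.22 192.55  42.  ] [480.82 182.25  42.  ] [464.02 187.4   42.  ] eye [437.5   98.77  38.  ] discs [458.74 247.41  40.  ] [502.36 234.11  40.  ] yaw 1.2764231191661102 45.59762026550885
toolyaw 1.2737833270952357
[464.02 187.4   42.  ] [ 66.6   -1.4  248.58] [445.06 123.3  290.52]
[463.74 184.86  38.  ] [ 64.08  -0.94 252.58] [445.06 123.3  290.52]
```

```bash
python3 nudge.py '[{"trans":[30, -1, 0], "aperture":65}, {"trans":[65, -1, 0], "aperture":65}, {"trans":[65, -1, 0], "aperture":65}, {"trans":[65, -1, 40], "aperture":65}, {"trans":[65, -1, 75], "aperture":65}, {"trans":[65, -1, 92], "aperture":65}, {"trans":[65, -1, 92], "aperture":65}, {"trans":[65, -1, 92], "aperture":65}]' 40; python3 nudge.py '[{"aperture":55}, {"aperture":52}, {"aperture":50}, {"aperture":49}, {"aperture":48}, {"aperture":47}, {"aperture":46}, {"aperture":46}, {"aperture":46}]'; python3 shot.py wI
```

```text
t: 11.2
ee_pos: [462.3, 185.5, 196.7]
eef_rot: [0.804, 0.595, -0.0, -0.0]
contact_force: [-0.5, 0.5, 0.6]
finger_gap: 65.2
grasp_force: 0.0
t: 12.1
ee_pos: [462.9, 185.8, 197.3]
eef_rot: [0.804, 0.595, 0.001, 0.0]
contact_force: [-0.6, -0.1, 6.3]
finger_gap: 46.0
grasp_force: 5.4
12.15 [462.86612167 185.85801959 197.28122416] [8.03932908e-01 5.94719647e-01 6.08313977e-04 2.27309843e-04] [485.84287523 260.58994386 167.63743536]
```

View pics/wI.png

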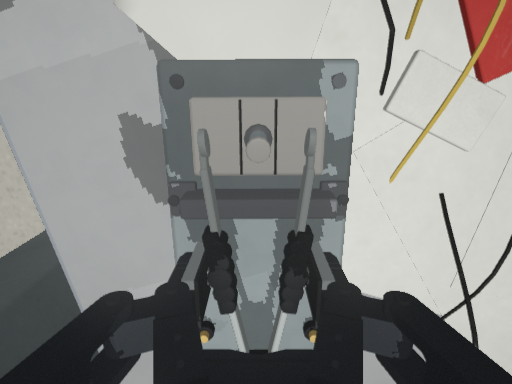

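wI: the grips are held, with the discs at (205,143) and (310,143), lines at columns 240.5 and 276, and the tube at 258. Everything is symmetric. Squeezing on.

```bash
python3 nudge.py '[{"trans":[0, 0, -0.3], "aperture":45}, {"trans":[0, 0, -0.5], "aperture":44}, {"trans":[0, 0, -0.7], "aperture":43}, {"trans":[0, 0, -0.8], "aperture":42}, {"trans":[0, 0, -0.9], "aperture":41}, {"trans":[0, 0, -1], "aperture":40}, {"trans":[0, 0, -1], "aperture":40}, {"trans":[0, 0, -1], "aperture":40}]'; python3 nudge.py '[{"trans":[0, 0, -0.2], "aperture":39}, {"trans":[0, 0, -0.3], "aperture":38}, {"trans":[0, 0, -0.4], "aperture":37}, {"trans":[0, 0, -0.5], "aperture":36}, {"trans":[0, 0, -0.6], "aperture":36}, {"trans":[0, 0, -0.6], "aperture":36}]'; python3 shot.py wJ; python3 - <<'E'
from h import *
g=np.load("pics/wJ.npz")["p"].astype(int).sum(2)
for r in(112,135,140,145,150,165): print(r,g[r,212:306].tolist())
E
```

```text
t: 12.95
ee_pos: [462.8, 185.9, 198.1]
eef_rot: [0.804, 0.595, 0.001, 0.0]
contact_force: [1.2, 2.6, 6.4]
finger_gap: 40.3
grasp_force: 7.2
t: 13.55
ee_pos: [462.8, 185.9, 198.6]
eef_rot: [0.804, 0.595, 0.001, 0.0]
contact_force: [1.9, 2.8, 5.5]
finger_gap: 36.2
grasp_force: 8.1
13.6 [462.79656439 185.88700498 198.60261161] [8.03921045e-01 5.94735756e-01 5.71929483e-04 8.33985543e-05] [485.77828644 260.63330081 168.99050089]
112 [447, 445, 446, 447, 447, 445, 445, 446, 444, 444, 444, 445, 444, 446, 444, 447, 446, 444, 445, 448, 446, 449, 445, 447, 446, 445, 446, 230, 143, 203, 428, 445, 446, 445, 446, 443, 446, 446, 444, 444, 446, 445, 444, 444, 444, 444, 447, 446, 445, 445, 444, 446, 445, 442, 448, 446, 444, 445, 445, 445, 446, 445, 382, 201, 143, 349, 436, 446, 444, 445, 445, 442, 445, 446, 445, 444, 445, 445, 448, 445, 445, 445, 446, 445, 446, 445, 447, 444, 448, 445, 447, 445, 445, 447]
135 [442, 439, 441, 441, 442, 442, 440, 439, 439, 440, 381, 379, 382, 383, 387, 389, 386, 321, 285, 355, 432, 441, 441, 441, 442, 441, 444, 316, 173, 138, 347, 432, 387, 276, 249, 256, 262, 261, 3
[... 1478 characters left out ...]
 440, 437, 437, 438, 440, 438, 438, 438, 437, 400, 415, 435, 440, 261, 148, 194, 421, 441, 439, 439, 372, 287, 293, 332, 344, 349, 350, 353, 354, 344, 364, 432, 438, 440, 440, 439, 437, 440, 440, 439, 440, 440, 440, 440, 440]
165 [435, 435, 437, 435, 435, 435, 434, 436, 436, 422, 361, 361, 369, 370, 369, 353, 322, 306, 403, 432, 435, 435, 435, 435, 438, 435, 437, 435, 253, 143, 190, 416, 435, 435, 434, 435, 436, 435, 435, 435, 434, 438, 432, 434, 435, 437, 436, 436, 437, 436, 437, 437, 435, 434, 437, 435, 434, 435, 434, 434, 434, 437, 217, 130, 263, 421, 435, 434, 432, 435, 436, 389, 286, 322, 352, 371, 372, 374, 361, 340, 423, 435, 432, 436, 436, 436, 436, 436, 436, 435, 436, 436, 436, 434]
```

```bash
cat > gap.py <<'E'
import sys
from h import *
n,r,lo,li,ri,ro=sys.argv[1],*map(float,sys.argv[2:])
c=np.load(f"pics/{n}.npz");J=(c["K"],c["e"],c["R"]);P=lambda u,z,rr=r:plane(*J,u,rr,z)
nn=np.array([np.sin(1.275),-np.cos(1.275),0])
m=(P(241,24,140)+P(275.7,24,140))/2;print("lines",(P(275.7,24,140)-P(241,24,140))@nn)
for z,a,b in((44,lo,ro),(36,li,ri)): print(z,"l,r",(P(a,z)-m)@nn,(P(b,z)-m)@nn,"gap",(P(b,z)-P(a,z))@nn)
print("rim row check z44",P(lo,44))
E
python3 gap.py wJ 140 228.9 231.9 281.1 283.9
```

```text
lines 16.19783362722736
44 l,r -11.913522815155003 10.21854433935678 gap 22.132067154511784
36 l,r -11.362374794776361 9.702956507378076 gap 21.065331302154434
rim row check z44 [470.15972927 248.67308737  44.        ]
```

```bash
python3 nudge.py '[{"trans":[0, 0.2, -0.1], "aperture":35.5}, {"trans":[0, 0.4, -0.2], "aperture":35}, {"trans":[0, 0.5, -0.2], "aperture":34.5}, {"trans":[0, 0.5, -0.3], "aperture":34}, {"trans":[0, 0.5, -0.3], "aperture":34}, {"trans":[0, 0.5, -0.3], "aperture":34}]'; python3 shot.py wK; python3 - <<'E'
from h import *
p=np.load("pics/wK.npz")["p"];g=p.astype(int).sum(2)
for r in(112,137,140,143,160): print(r,g[r,220:254].tolist(),g[r,266:300].tolist())
cv2.imwrite("pics/Kc.png",cv2.resize(p[80:220,180:340,::-1],None,fx=4,fy=4,interpolation=cv2.INTER_CUBIC))
E
```

```text
t: 14.2
ee_pos: [463.1, 185.8, 198.8]
eef_rot: [0.804, 0.595, 0.0, -0.0]
contact_force: [0.3, 1.7, 6.1]
finger_gap: 34.1
grasp_force: 8.8
14.25 [463.14148407 185.74086131 198.81209283] [ 8.03921262e-01  5.94735604e-01  4.05826849e-04 -4.08908806e-05] [486.1015847  260.48525249 169.18990509]
112 [444, 448, 447, 444, 445, 444, 444, 444, 446, 446, 446, 443, 444, 444, 449, 446, 445, 447, 320, 173, 142, 352, 435, 443, 446, 443, 445, 444, 447, 446, 445, 445, 445, 444] [445, 445, 445, 446, 448, 445, 445, 445, 228, 142, 201, 424, 446, 447, 445, 445, 445, 445, 445, 445, 445, 446, 446, 444, 444, 445, 443, 445, 445, 447, 448, 445, 448, 447]
137 [440, 443, 441, 439, 441, 443, 440, 370, 387, 395, 395, 395, 393, 387, 343, 289, 377, 435, 441, 226, 138, 198, 422, 369, 265, 249, 252, 256, 256, 305, 320, 335, 349, 351] [272, 260, 258, 255, 254, 310, 430, 375, 193, 137, 345, 363, 290, 343, 397, 406, 399, 395, 396, 391, 386, 435, 441, 441, 442, 443, 442, 440, 443, 440, 442, 442, 443, 442]
140 [440, 443, 439, 440, 441, 440, 440, 371, 383, 392, 395, 395, 392, 386, 343, 288, 351, 430, 442, 226, 135, 199, 4
[... 221 characters left out ...]
39, 442]
143 [442, 438, 439, 440, 439, 440, 439, 348, 370, 380, 383, 386, 386, 383, 341, 285, 347, 429, 439, 258, 142, 192, 419, 439, 376, 265, 303, 395, 438, 445, 449, 448, 450, 449] [445, 430, 398, 278, 273, 424, 440, 359, 183, 134, 349, 320, 276, 332, 376, 381, 383, 384, 386, 380, 358, 432, 442, 439, 442, 439, 439, 439, 439, 442, 439, 442, 442, 441]
160 [439, 437, 436, 436, 436, 437, 374, 351, 368, 369, 370, 363, 353, 294, 386, 430, 439, 436, 436, 310, 159, 128, 339, 427, 436, 436, 437, 437, 436, 436, 436, 411, 415, 424] [437, 437, 436, 436, 435, 438, 437, 313, 161, 129, 414, 437, 437, 435, 306, 339, 361, 370, 372, 371, 355, 360, 428, 438, 436, 435, 438, 437, 436, 434, 437, 437, 438, 437]
```

View pics/Kc.png

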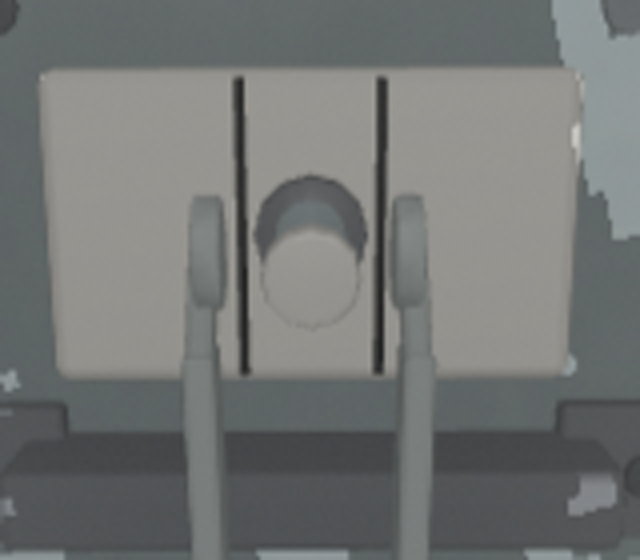

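wK: the disc inner faces are just outside the lines. On the left, the face edge is at ~236.3 with the line at 240.2; on the right ~276.9 with the line at 274.9. The tube is clear between them. I'll compare with the projected positions of a true 16 mm gap.

```bash
cat > pr.py <<'E'
import sys
from h import *
np.set_printoptions(precision=1,suppress=True)
c=np.load(f"pics/{sys.argv[1]}.npz");K=(c["K"],c["e"],c["R"]);P=lambda u,z,r:plane(*K,u,r,z)
L,Rr=float(sys.argv[2]),float(sys.argv[3]);y=1.277;u=np.array([np.cos(y),np.sin(y),0]);n=np.array([u[1],-u[0],0])
m=(P(L,24,140)+P(Rr,24,140))/2
t=np.array([437.8,99.3,0])+150*u; m=m+((t-m)@u)*u   # lateral from lines, along from post
for G in map(float,sys.argv[4:]):
  a=np.linspace(0,2*np.pi,73);out=[]
  for s in(-1,1):
    q=np.array([proj(*K,[*(m+s*G/2*n+6*np.cos(t)*u)[:2],38+6*np.sin(t)]) for t in a])
    cs=[]
    for r in(137,140,143):
        k=np.where(np.diff(np.sign(q[:,1]-r)))[0];cs.append(np.sort(q[k,0]))
    out.append((s,cs,q[:,1].min(),q[:,1].max()))
  print(G,*out,sep="\n ")
E
python3 pr.py wK 240.25 274.95 16 17 18
```

```text
16.0
 (-1, [array([237.8, 239.4]), array([237.8, 239.5]), array([237.8, 239.6])], np.float64(129.00594736495825), np.float64(157.76242681812192))
 (1, [array([275.8, 277.3]), array([275.7, 277.4]), array([275.7, 277.4])], np.float64(128.8772023808153), np.float64(157.6371954824284))
17.0
 (-1, [array([236.6, 238.2]), array([236.6, 238.4]), array([236.6, 238.4])], np.float64(129.00997043395225), np.float64(157.76634009469186))
 (1, [array([276.9, 278.6]), array([276.8, 278.6]), array([276.8, 278.6])], np.float64(128.87317888828883), np.float64(157.63328180050664))
18.0
 (-1, [array([235.4, 237.1]), array([235.4, 237.2]), array([235.4, 237.3])], np.float64(129.0139934901128), np.float64(157.7702533589794))
 (1, [array([278. , 279.8]), array([278. , 279.9]), array([277.9, 279.9])], np.float64(128.86915538292686), np.float64(157.62936810630055))
```

```bash
python3 - <<'E'
from h import *
for n,r,a,b,l in(("wH",(24,27,30),(208,232),(280,304),(206,270)),("wI",(140,143),(192,220),(298,322),(234,282))):
    g=np.load(f"pics/{n}.npz")["p"].astype(int).sum(2)
    for q in r: print(n,q,a[0],g[q,a[0]:a[1]].tolist(),b[0],g[q,b[0]:b[1]].tolist())
    q=45 if n=="wH" else 112; print(n,q,[(i+l[0]) for i,v in enumerate(g[q,l[0]:l[1]]) if v<400], g[q,l[0]:l[1]].min())
E
python3 pr.py wI 240.4 275.6 40 41 42;
```

```text
wH 24 208 [285, 333, 382, 420, 431, 380, 314, 323, 324, 333, 328, 266, 365, 425, 431, 429, 431, 428, 431, 430, 430, 430, 431, 429] 280 [433, 434, 433, 435, 431, 432, 425, 290, 297, 325, 333, 335, 335, 508, 604, 615, 592, 557, 415, 425, 430, 429, 428, 428]
wH 27 208 [282, 312, 379, 417, 427, 427, 331, 295, 296, 299, 303, 284, 326, 416, 427, 430, 429, 430, 429, 428, 429, 429, 426, 429] 280 [432, 434, 433, 433, 431, 433, 383, 280, 285, 295, 300, 309, 326, 544, 608, 615, 590, 560, 425, 428, 432, 431, 431, 428]
wH 30 208 [283, 293, 372, 410, 427, 428, 358, 323, 303, 302, 282, 268, 277, 413, 428, 430, 428, 430, 427, 428, 428, 428, 429, 428] 280 [431, 431, 431, 430, 432, 431, 355, 274, 274, 306, 322, 325, 329, 594, 615, 617, 587, 552, 424, 427, 429, 434, 431, 431]
wH 45 [206, 207, 208, 209, 210, 211, 215, 216, 217, 218, 219, 220, 221, 241, 242, 243, 264, 265, 266] 172
wI 140 192 [391, 414, 430, 437, 440, 391, 387, 388, 392, 389, 392, 385, 344, 292, 281, 275, 276, 378, 433, 442, 440, 441, 441, 444, 443, 440, 441, 441] 298 [441, 441, 440, 439, 442, 442, 409, 300, 276, 275, 277, 325, 383, 392,
[... 536 characters left out ...]
([304.1, 308. ]), array([303.8, 308.1]), array([303.7, 308.2])], np.float64(129.19379951876095), np.float64(158.27297187158987))
41.0
 (-1, [array([207. , 210.8]), array([206.8, 211.1]), array([206.8, 211.2])], np.float64(129.53367900479228), np.float64(158.60887592274406))
 (1, [array([305.2, 309.3]), array([305. , 309.4]), array([304.8, 309.4])], np.float64(129.18960370578517), np.float64(158.26882513167024))
42.0
 (-1, [array([205.7, 209.7]), array([205.6, 210. ]), array([205.5, 210.1])], np.float64(129.53787527790396), np.float64(158.61302311002564))
 (1, [array([306.4, 310.5]), array([306.1, 310.6]), array([306. , 310.7])], np.float64(129.18540789842015), np.float64(158.26467839720573))
```

```bash
sed -e 's/,140)/,45)/g' -e 's/(137,140,143)/(24,27,30)/' pr.py > pr2.py; python3 pr2.py wH 242 265 42 44 46; python3 - <<'E'
from h import *
c=np.load("pics/wH.npz");F=(c["K"],c["e"],c["R"]);print(np.linalg.norm(plane(*F,242,45,24)-plane(*F,265,45,24)))
E
```

```text
42.0
 (-1, [array([219.9, 221.8]), array([220.2, 221.9]), array([220.4, 221.9])], np.float64(12.671501799339225), np.float64(33.85355313068479))
 (1, [array([284.7, 286.3]), array([284.7, 286.1]), array([284.7, 285.9])], np.float64(12.519439175871286), np.float64(33.688156562530196))
44.0
 (-1, [array([218.4, 220.3]), array([218.6, 220.4]), array([218.9, 220.4])], np.float64(12.675125556962561), np.float64(33.85749454173138))
 (1, [array([286.2, 287.9]), array([286.2, 287.7]), array([286.2, 287.4])], np.float64(12.515821853260828), np.float64(33.68422194352515))
46.0
 (-1, [array([216.8, 218.8]), array([217.1, 218.9]), array([217.3, 218.9])], np.float64(12.678749464441642), np.float64(33.86143611094173))
 (1, [array([287.7, 289.4]), array([287.7, 289.3]), array([287.7, 289. ])], np.float64(12.512204680097831), np.float64(33.68028748226558))
16.186400602719132
```

```bash
python3 nudge.py '[{"trans":[0, 0.2, -0.1], "aperture":33.6}, {"trans":[0, 0.3, -0.1], "aperture":33.2}, {"trans":[0, 0.3, -0.1], "aperture":33.2}, {"trans":[0, 0.3, -0.1], "aperture":33.2}, {"trans":[0, 0.3, -0.1], "aperture":33.2}]'; python3 shot.py wL; python3 - <<'E'
from h import *
p=np.load("pics/wL.npz")["p"];g=p.astype(int).sum(2)
for r in(112,137,140,143,152,156): print(r,g[r,224:254].tolist(),g[r,266:292].tolist())
E
python3 pr.py wL 240.25 274.95 16 17
```

```text
t: 14.75
ee_pos: [463.3, 185.7, 198.9]
eef_rot: [0.804, 0.595, 0.0, -0.0]
contact_force: [0.8, 2.0, 5.8]
finger_gap: 33.3
grasp_force: 9.3
14.8 [463.33276305 185.66690933 198.89273416] [ 8.03921040e-01  5.94735958e-01  2.96837804e-04 -1.16827261e-04] [486.29555858 260.40467871 169.25790309]
112 [446, 445, 443, 444, 445, 446, 446, 447, 445, 444, 446, 447, 446, 447, 230, 142, 203, 425, 446, 445, 443, 443, 443, 446, 446, 446, 446, 446, 445, 445] [444, 445, 446, 445, 445, 445, 445, 317, 171, 144, 350, 437, 444, 445, 445, 445, 447, 445, 444, 446, 445, 445, 446, 446, 443, 448]
137 [441, 441, 440, 440, 441, 366, 386, 397, 398, 395, 392, 389, 347, 286, 315, 179, 132, 347, 432, 309, 255, 254, 255, 255, 271, 313, 332, 347, 350, 369] [267, 261, 252, 257, 255, 312, 429, 260, 150, 161, 268, 317, 393, 403, 402, 397, 394, 390, 412, 438, 440, 442, 440, 440, 443, 439]
140 [443, 441, 438, 441, 440, 371, 385, 393, 395, 392, 394, 385, 342, 289, 306, 173, 141, 265, 426, 351, 263, 250, 250, 275, 342, 389, 439, 454, 454, 457] [329, 277, 257, 253, 248, 388, 436, 260, 147, 162, 262, 310, 382, 396, 399, 394, 
[... 776 characters left out ...]
 [422, 400, 434, 436, 438, 438, 438, 217, 131, 194, 355, 307, 285, 308, 315, 323, 326, 345, 355, 353, 426, 439, 437, 435, 439, 437]
16.0
 (-1, [array([237.8, 239.4]), array([237.8, 239.5]), array([237.8, 239.6])], np.float64(128.9158575053943), np.float64(157.66092295188506))
 (1, [array([275.8, 277.3]), array([275.7, 277.4]), array([275.7, 277.4])], np.float64(128.7882787305771), np.float64(157.53766175156053))
17.0
 (-1, [array([236.6, 238.3]), array([236.6, 238.4]), array([236.6, 238.4])], np.float64(128.91984401260274), np.float64(157.66477455115862))
 (1, [array([276.9, 278.5]), array([276.8, 278.6]), array([276.8, 278.6])], np.float64(128.7842915643313), np.float64(157.53380952578752))
```

```bash
python3 nudge.py '[{"trans":[0, 0.1, 0], "aperture":33}, {"trans":[0, 0.15, 0], "aperture":33}, {"trans":[0, 0.15, 0], "aperture":33}, {"trans":[0, 0.15, 0], "aperture":33}, {"trans":[0, 0.15, 0], "aperture":33}, {"trans":[0, 0.15, 0], "aperture":33}]'; python3 shot.py wM; python3 - <<'E'
from h import *
p=np.load("pics/wM.npz")["p"];g=p.astype(int).sum(2)
for r in(112,137,140,143): print(r,g[r,226:246].tolist(),g[r,268:292].tolist())
cv2.imwrite("pics/Mc.png",cv2.resize(p[80:360,170:350,::-1],None,fx=2,fy=2,interpolation=cv2.INTER_CUBIC))
E
python3 pr.py wM 239.9 274.6 16 17
```

```text
t: 15.4
ee_pos: [463.4, 185.6, 198.9]
eef_rot: [0.804, 0.595, 0.0, -0.0]
contact_force: [-0.4, 3.0, 7.2]
finger_gap: 33.4
grasp_force: 9.4
15.45 [463.4428119  185.62734957 198.90359475] [ 8.03926481e-01  5.94728612e-01  2.53305323e-04 -1.63278434e-04] [486.37440034 260.37849627 169.26562775]
112 [446, 446, 448, 446, 446, 449, 446, 445, 448, 445, 446, 445, 229, 146, 200, 424, 444, 446, 443, 444] [445, 445, 445, 443, 445, 318, 175, 144, 353, 437, 445, 445, 442, 448, 446, 446, 445, 444, 447, 445, 448, 447, 445, 445]
137 [441, 440, 439, 400, 378, 395, 400, 397, 392, 392, 387, 297, 245, 151, 136, 343, 433, 308, 258, 253] [254, 256, 249, 347, 434, 263, 145, 220, 269, 365, 401, 404, 401, 396, 394, 387, 435, 443, 442, 443, 438, 443, 440, 442]
140 [440, 443, 442, 405, 378, 390, 396, 394, 390, 389, 384, 294, 242, 153, 138, 348, 431, 328, 258, 251] [255, 252, 257, 375, 434, 267, 140, 226, 265, 362, 392, 395, 398, 394, 386, 385, 435, 442, 441, 439, 440, 440, 441, 442]
143 [441, 443, 440, 365, 362, 380, 384, 385, 389, 388, 377, 293, 274, 163, 135, 347, 432, 441, 308, 272] [283, 242, 382, 434, 442, 222, 135, 222, 266, 355, 381, 383, 383, 386, 384, 377, 364, 433, 442, 440, 439, 441, 442, 439]
16.0
 (-1, [array([237.4, 239.1]), array([237.4, 239.1]), array([237.4, 239.2])], np.float64(128.90414838603255), np.float64(157.6477166251087))
 (1, [array([275.4, 276.9]), array([275.3, 276.9]), array([275.3, 277. ])], np.float64(128.77801231701667), np.float64(157.5264174540622))
17.0
 (-1, [array([236.2, 237.9]), array([236.2, 238. ]), array([236.2, 238.1])], np.float64(128.90808973444632), np.float64(157.65150684218358))
 (1, [array([276.5, 278.1]), array([276.5, 278.2]), array([276.4, 278.2])], np.float64(128.7740701610743), np.float64(157.52262647290695))
```

View pics/Mc.png

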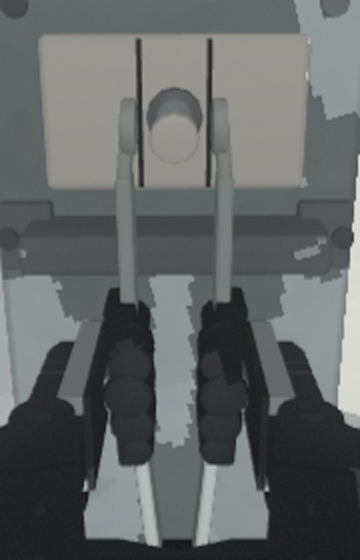

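wM: the gap measures about 16.2 mm, within 0.2 mm of centre. The disc faces (236.6 and 276.8) stand over the lines and the tube (258) is clear between them. Handing in while still holding.

```bash
python3 -c "
from bench import ctrl
print(ctrl.finish_job())"
```

```text
the job is handed in; nothing more can be done
None
```

I handed the job in at about 15.5 s with the tweezers' eye down on the post and the gripper still holding the discs over the black lines, at a measured gap of about 16.2 mm and clear of the tube; no verdict came back.

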